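# Lock a wing rib in its gluing jig with the mallet

### The arm

A 6-joint arm with a two-finger parallel gripper is mounted at the origin on the work surface. World frame = base frame: x ahead of the robot, y to its left, z up, the work surface at z = 0. Lengths are in m, angles in rad, forces in N, time in s.
With the tool pointing down it reaches from about 0.275 to 0.825 m from the base axis. Payload 4.9 kg.
Tool frame: the origin (TCP) lies midway between the tips of the shut fingers; the grasp point (between the pads) lies 19 mm behind it (grip_point_offset is the distance from the TCP to the grasp point, in m); z points along the fingers, x is the direction in which the jaws open and shut, and the axes are right-handed (so a half turn about z gives the same grasp; the last joint's range is limited). The gripper opens to 85 mm and grips with 20 to 120 N. Pads are 22 mm wide; open, the fingers measure 114 mm over their backs; the gripper's body (76 mm by 85 mm) begins 54 mm behind the grasp point. The pads swing forward as they close: fully open they stand 13 mm farther back than shut.
Start: joints at [-1.426, 0.326, -0.193, 1.052, 0, 1.437], TCP at [0.151, -0.529, 0.231] pointing down, gripper open.
Joint ranges: [-2.65, 2.65], [-0.97, 1.79], [-1.3, 1.35], [-1.93, 2.1], [-1.47, 1.37], [-3.14, 3.14]. Speed limits (rad/s): [2.57, 2.57, 3.14, 3.14, 3.14, 3.14].

### API

Orientations are given as a rotation vector (axis times angle).
In Python, from cell import * gives the robot as it stands. Calls block until the motion is done:
- movep(position, orientation): joint-space move of the TCP to a pose.
- move_l(position, velocity=0.15, rot=None, until_force=None): straight line of the TCP; rot=None keeps the orientation; velocity is the mean speed in m/s. With until_force (N) it stops when the force on the tool has changed by that much, and returns True; else False.
- set_joints(angles): joint-space move.
- let_go() and grab(newtons=None): open the fingers fully, or close them until they stop; newtons is the grip in N (None keeps the last).
- sleep(seconds).
- ik(position, orientation): joint angles nearest the present ones, or None.
- get_state(): the state.
- grab_frame(name): name is "scene" or "top" or "wrist"; returns a dict with "img" (400x640x3 uint8, red, green, blue), "fx", "fy", "cx", "cy" (pixels), "k1" (the pictures are not rectified: a ray, as slopes to the right and down, at radius r is drawn at 1 + k1 r^2 times it, then the intrinsics apply), "cam_to_world" (4x4, takes a point from camera to world coordinates); the wrist camera has in their place "T_tool_cam" (4x4, takes a point from camera to tool coordinates, whose origin is the TCP and whose axes are the tool frame's). Camera axes: x right, y down, z forward; pixel columns grow to the right and rows downward; lengths in m; the calibration is good to about 2 mm. A picture is of the moment at which its call begins: read the wrist's pose just before it. There is no depth.
A pose or a line that the arm cannot do raises MotionError and nothing moves.
- sign_off(): hands the job in, once; it reports no verdict.
Trained networks look in the newest picture that a camera, given by its name, has taken for a name from the list of things; names that differ only in an ending like _2 or _b are one class to them, and where a whole thing is asked for, a point or a joint stands for the part that bears it (a point fixed in the world has none). Each returns a list of dicts, best first, with "score" (0 to 1); they miss things now and then, are a little off and sometimes report something else, mostly with a low value. They report only what shows in the picture. A call takes as long as a camera call. They do not tell look-alikes from the thing itself.
- spot_in(camera, name): "centre" ([column, row] in pixels, amid what is visible of it).
- silhouettes(camera, name): "mask" (400x640 bool, what is visible of it) and "centre" ([column, row] in pixels, amid what is visible of it).
- tip_of(camera, name): "centre" ([column, row] in pixels: a listed point, or the origin of a listed thing).
The state is a dict: "clock": time; "q": joint angles; "joint_velocities": joint speeds; "tau": joint torques, N m; "position": TCP position; "eef_rot": TCP orientation; "contact_force": force on the tool from outside, world axes, zero at the start; "wrist_torque": the same for the moment, N m; "finger_gap": opening from 0.0 (shut) to 1.0 (fully open).
Only numpy, scipy, OpenCV 4.12 (cv2) and the standard library are available. Lean on these libraries where they do the work, as an engineer would, in place of code of your own. Each camera call takes 0.05 s, during which the arm holds its last target.

### The job

Lock the wooden wing rib in its jig: take the mallet out of the open tin and, hitting each pin squarely along its own line with the flat end of the mallet head, knock the leaning sprung pin (the one under the guard bar) fully home first and then the upright sprung pin fully home. Finally put the mallet back in the tin, head down, and let go. Only the mallet may touch the clamps, and neither the rib nor the can, the jar and the sanding block may be knocked or shifted.

Things in the scene. Friction and masses are not known exactly. Their poses are not given: they have to be found in the camera images.
- mallet: Straight tamper-like mallet, 190 mm long, 0.22 kg: white nylon cylinder head, 34 mm diameter x 45 mm, and a coaxial round wooden handle, 21 mm diameter x 145 mm. It strikes with the head's flat end. Origin: centre of that face; z runs along the axis to the handle's free end. Starts head down in the tin, leaning about 34 degrees, handle on the rim.
- mallet_grip (a point): Point on the mallet's handle axis, 150 mm from the striking face and 40 mm from the handle's free end; axes as the mallet.
- tin: Open round steel tin, fixed to the bench: outer diameter 84 mm, wall 2 mm, height 90 mm, floor 4 mm thick. Origin: centre of its underside, z up. It may stand on the left or on the right. Its -x axis points the way the mallet leans at the start.
- leaning_clamp: Fixed clamp, block 56 x 60 x 30 mm; its 34 mm barrel and pin lean 35 degrees to the clamp's -x (roughly world -y, sideways). Guard over the pin: posts 14 x 8 mm at x = -30, y = +-50 mm, and a bar 22 x 108 mm (x, y) at x = -30 mm, 144 to 156 mm above the origin: a mallet within about 20 degrees of vertical meets it. Origin: centre of the block's underside, on the jig board.
- leaning_pin_top (a point): Centre of the flat top of the leaning pin's head (24 mm diameter, 8 mm thick); z points out of the pin along its axis, 35 degrees from vertical. The point moves with the pin.
- leaning_pin (a joint): How far the leaning pin is driven in, m: 0 fully out, 0.018 home (its head seated on the collar). A spring works against it (up to about 3 N) and a friction catch (7 N) keeps it where it is left. It carries a steel toe that moves over the rib's front bar.
- upright_clamp: Fixed clamp on the jig with the upright pin: aluminium block 52 x 56 x 50 mm with a collar of 30 mm diameter up to 60 mm above its origin. Origin: centre of the block's underside, on the jig board.
- upright_pin_top (a point): Centre of the flat top of the upright pin's head (24 mm diameter, 8 mm thick); z points up along the pin. The point moves with the pin.
- upright_pin (a joint): How far the upright pin is driven in, m: 0 fully out, 0.018 home (its head seated on the collar). Same spring, catch and toe as the other pin.
- jig: Fixed plywood jig board, 240 x 360 x 18 mm, with two small wooden back stops on the +x half of its top, up to 38 mm high. Origin: centre of its underside; z up. The two clamps stand on its -x half, which lies roughly to world -y (the robot's right); either may be the nearer to the robot.
- rib: Wing rib, a light loose wooden frame 12 mm thick lying on the jig board: straight front bar 22 x 290 mm along its y, curved back 73 mm from it to its +x. Origin: middle of the front bar's underside.
- can: Bystander: closed tin can, 80 mm diameter, 95 mm high, stands on the bench. Origin: centre of its underside.
- jar: Bystander: small closed jar, 60 mm diameter, 100 mm high, stands on the bench. Origin: centre of its underside.
- sander: Bystander: sanding block, 110 x 60 mm and 42 mm high, lies on the bench. Origin: centre of its underside.
Not all that is in view belongs to the job. What is shaped like the mallet but orange is not meant. What is shaped like the tin but pink or yellow is not meant.

How it is judged:
On the way, in this order (a step that is already met when the one before it is completed fails the run):
1. the mallet is out of the tin: its striking face is above the tin's rim (z of mallet in the frame of tin above 0.095 m), for 0.1 s.
2. the leaning pin is home (driven in at least 16.5 of 18 mm) (value of joint leaning_pin above 0.0165 m), for 0.1 s.
3. then the upright pin is home (driven in at least 16.5 of 18 mm) (value of joint upright_pin above 0.0165 m), for 0.1 s.
At the end, for the whole second after the job is handed in: Both pins are home (at least 16.5 of 18 mm); the mallet rests in the tin, head down (its striking face under 40 mm above the tin's underside and within 40 mm of its axis, the handle up and within about 52 degrees of vertical), released and still; the rib lies within 12 mm of where it was (value of joint each of leaning_pin, upright_pin above 0.0165 m and z of mallet in the frame of tin below 0.04 m and horizontal distance between mallet and tin below 0.04 m and angle between mallet's own z axis and vertical below 0.9 rad and linear speed of mallet below 0.03 m/s and distance of rib from where it was at the start of the episode below 0.012 m); the robot touches nothing.
It fails at once if the robot itself touches a clamp or its pin (contact force between any of the fingers, the arm and leaning_clamp above 1 N or contact force between any of the fingers, the arm and upright_clamp above 1 N).
It fails at once if the mallet bears on the leaning clamp more than 20 degrees off its pin's line (contact force between mallet and leaning_clamp above 3 N and angle between the z axis of mallet and the z axis of leaning_pin_top, either way round above 0.35 rad).
It fails at once if the mallet bears on the upright clamp more than 20 degrees off its pin's line (contact force between mallet and upright_clamp above 3 N and angle between the z axis of mallet and the z axis of upright_pin_top, either way round above 0.35 rad).
It fails at once if the rib is shifted by more than 12 mm (distance of rib from where it was at the start of the episode above 0.012 m).
It fails at once if the can, the jar or the sanding block is shifted by more than 20 mm (distance of any of can, jar, sander from where it was at the start of the episode above 0.02 m).
It also fails if it takes over 64 s, if anything falls off the work surface, if the arm or the gripper's body presses on something with over 40 N, if the wrist force passes 120 N, or if a joint passes its speed limit or range.

## Working session

There is one attempt and no reset: what is moved stays moved. The work goes in short steps, each a Python script; the robot and the scene stay as the last script left them, time stands still between calls to the robot, and variables do not carry over. Pictures are saved under pics/ and viewed, and the job is handed in when it is done.

```bash
ls; mkdir -p pics
python3 - <<'E'
from cell import *
import cv2
s=get_state(); print(s)
for n in ("scene","top","wrist"):
    f=grab_frame(n); cv2.imwrite(f"pics/a_{n}.png",f["img"][:,:,::-1])
    print(n,[f[k] for k in("fx","fy","cx","cy","k1")], f.get("cam_to_world",f.get("T_tool_cam")))
E
```

```text
pics
{'clock': 0.0, 'q': array([-1.42620225e+00,  3.26944760e-01, -1.93554549e-01,  1.05200045e+00,
        1.44841345e-05,  1.43659332e+00]), 'joint_velocities': array([ 3.51169743e-04, -3.80329858e-04, -1.85523490e-04,  3.40205866e-05,
       -1.74506504e-03, -1.99980907e-05]), 'tau': array([ 5.48602493e-04, -4.43399227e+01,  2.62437594e+01,  1.55291695e-02,
        4.18234237e-06, -1.53052600e-06]), 'position': array([ 0.15129119, -0.52819484,  0.23051249]), 'eef_rot': array([-2.50759123e+00,  1.89050129e+00,  1.88511683e-03]), 'contact_force': array([-0.13152556,  0.19848311, -0.39399907]), 'wrist_torque': array([0.00944767, 0.01494961, 0.01973577]), 'finger_gap': 0.9978889357259877}
scene [431.2517650370936, 431.2517650370936, 319.03785391779167, 200.28639575757578, -0.09605737267613228] [[-0.36309573  0.75513278 -0.54583512  1.1982037 ]
 [ 0.93167038  0.30198924 -0.20197227  0.19071515]
 [ 0.01232046 -0.58187368 -0.81318585  1.09281665]
 [ 0.          0.          0.          1.        ]]
top [410.2634411932525, 410.2634411932525, 318.08648903992787, 200.79659511755955, 0.01698583781702424] [[ 0.02028302 -0.99552458  0.09230063  0.39250002]
 [-0.99973372 -0.01917909  0.01283158 -0.06956097]
 [-0.01100391 -0.09253631 -0.9956485   1.38002797]
 [ 0.          0.          0.          1.        ]]
wrist [280.6694850493699, 280.6694850493699, 321.01363755288224, 203.56599300232966, -0.03756388486537466] [[ 9.99999578e-01 -7.40002313e-05 -9.16165239e-04  3.13475797e-04]
 [ 3.18981698e-04  9.62745847e-01  2.70407714e-01 -6.91270710e-02]
 [ 8.62024046e-04 -2.70407892e-01  9.62745464e-01 -1.42039910e-01]
 [ 0.00000000e+00  0.00000000e+00  0.00000000e+00  1.00000000e+00]]
```

View pics/a_scene.png

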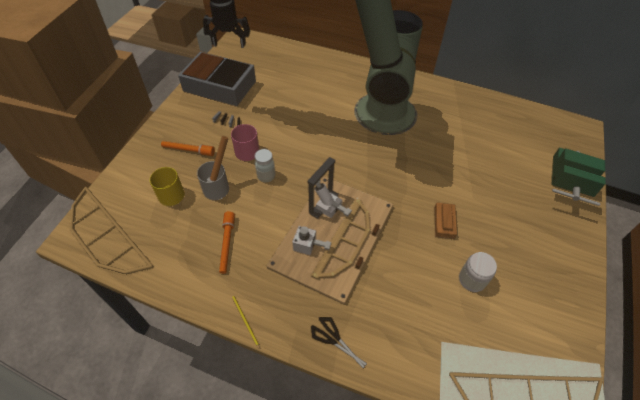

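View pics/a_top.png

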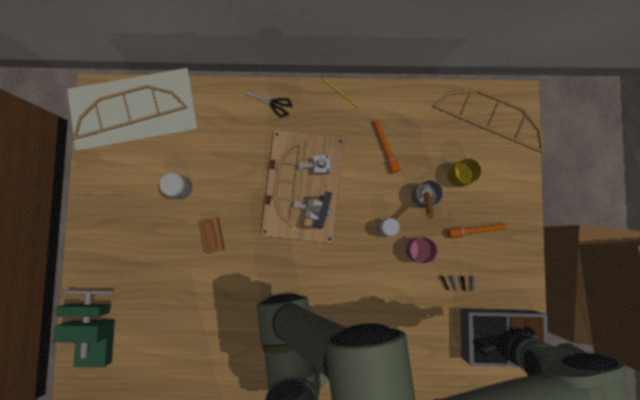

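View pics/a_wrist.png

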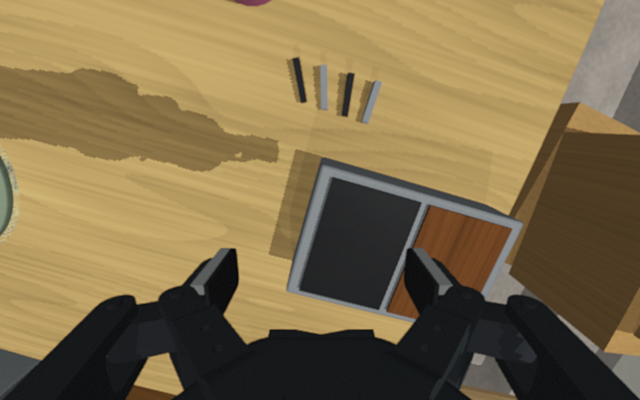

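Top view: the grey tin with the white and wood mallet is at about (428,193), handle end at about (430,212). Look-alikes are orange mallets at (386,147) and (477,230), and tins in yellow (464,172) and pink (421,250). The jar is at (389,228), the upright clamp at (320,165), and the leaning clamp under its guard at (315,208).

```bash
cat > h.py <<'E'
from cell import *
import numpy as np, cv2
from scipy.spatial.transform import Rotation as R
from scipy.optimize import least_squares
def pose(s=None):
    s=s or get_state(); T=np.eye(4); T[:3,:3]=R.from_rotvec(s["eef_rot"]).as_matrix(); T[:3,3]=s["position"]; return T
def frame(n):
    T=pose() if n=="wrist" else None
    f=grab_frame(n); f["C"]=T@f["T_tool_cam"] if n=="wrist" else f["cam_to_world"]; f["C"]=np.array(f["C"]); return f
def K(f): return np.array([[f["fx"],0,f["cx"]],[0,f["fy"],f["cy"]],[0,0,1.]])
def proj(f,p):
    p=np.atleast_2d(p); C=f["C"]; rv=cv2.Rodrigues(C[:3,:3].T)[0]; t=-C[:3,:3].T@C[:3,3]
    return cv2.projectPoints(p.astype(float),rv,t,K(f),np.array([f["k1"],0,0,0.]))[0][:,0]
def ray(f,px):
    u=cv2.undistortPoints(np.array([[px]],float),K(f),np.array([f["k1"],0,0,0.]))[0,0]
    d=f["C"][:3,:3]@np.array([u[0],u[1],1]); return f["C"][:3,3],d/np.linalg.norm(d)
def onz(f,px,z):
    o,d=ray(f,px); return o+d*(z-o[2])/d[2]
def tri(obs):
    A=np.zeros((3,3));b=np.zeros(3)
    for f,px in obs:
        o,d=ray(f,px);M=np.eye(3)-np.outer(d,d);A+=M;b+=M@o
    p=np.linalg.solve(A,b); return p,[np.round(proj(f,p)[0]-px,1) for f,px in obs]
E
python3 - <<'E'
from h import *
S=frame("scene");T=frame("top")
for n in ["mallet","mallet_grip","tin","leaning_clamp","leaning_pin_top","upright_clamp","upright_pin_top","jig","rib","can","jar","sander"]:
    a=tip_of("scene",n);b=tip_of("top",n)
    print(n,[(np.round(x["centre"]),round(x["score"],2)) for x in a[:4]],[(np.round(x["centre"]),round(x["score"],2)) for x in b[:4]])
    if a and b:
        p,e=tri([(S,a[0]["centre"]),(T,b[0]["centre"])]);print("   ",np.round(p,4),e)
for n,f,(x,y) in (("scene",S,(260,195)),("top",T,(370,190))):
    c=f["img"][y-75:y+75,x-100:x+100,::-1]; cv2.imwrite(f"pics/c_{n}.png",cv2.resize(c,None,fx=4,fy=4,interpolation=cv2.INTER_CUBIC))
E
```

```text
mallet [(array([228., 216.]), 0.93), (array([209., 193.]), 0.75), (array([212., 150.]), 0.72), (array([302., 247.]), 0.65)] [(array([448., 233.]), 0.95), (array([426., 191.]), 0.82), (array([397., 172.]), 0.71)]
    [ 0.416  -0.5568 -0.399 ] [array([-12.3,  -2.9]), array([-12.3,   3.1])]
mallet_grip [(array([315., 180.]), 0.7), (array([222., 152.]), 0.69), (array([224., 258.]), 0.58), (array([170., 145.]), 0.56)] [(array([493., 229.]), 0.88), (array([431., 211.]), 0.83), (array([378., 128.]), 0.57)]
    [ 0.4623 -0.2954  0.2244] [array([-65.7, -50. ]), array([-89.4, -13. ])]
tin [(array([215., 191.]), 0.9), (array([172., 194.]), 0.85), (array([250., 152.]), 0.79), (array([211., 192.]), 0.69)] [(array([461., 173.]), 0.89), (array([424., 198.]), 0.83), (array([419., 250.]), 0.75)]
    [ 0.5928 -0.4426  0.0609] [array([-21.8,  -6.5]), array([-21.6,   6. ])]
leaning_clamp [(array([328., 206.]), 0.96)] [(array([318., 209.]), 0.63)]
    [ 0.4895 -0.0491  0.0188] [array([-1.7, -0.1]), array([-1.5,  0.4])]
leaning_pin_top [(array([312., 180.]), 0.6)] [(array([327., 214.]), 0.5)]
    [ 0.473 
[... 420 characters left out ...]
ray([305., 187.]), 0.88)]
    [ 0.5657 -0.0027 -0.0118] [array([-1.1, -0.1]), array([-0.9,  0.3])]
rib [(array([337., 236.]), 0.57)] [(array([299., 182.]), 0.86), (array([212., 236.]), 0.5)]
    [0.5801 0.0156 0.0238] [array([-1.5, -0.1]), array([-1.2,  0.3])]
can [(array([471., 280.]), 0.82)] [(array([184., 186.]), 0.85), (array([319., 160.]), 0.61)]
    [ 0.5632  0.4118 -0.0034] [array([-1.8, -0. ]), array([-1.5,  0.2])]
jar [(array([266., 176.]), 0.96)] [(array([390., 229.]), 0.82)]
    [ 0.4277 -0.2903 -0.0155] [array([-2.7, -0.3]), array([-2.5,  0.8])]
sander [(array([443., 219.]), 0.75)] [(array([214., 235.]), 0.63)]
    [0.3973 0.2937 0.0082] [array([-0.6,  0. ]), array([-0.6,  0.1])]
```

```bash
echo
```

```text
(no output)
```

View pics/c_scene.png

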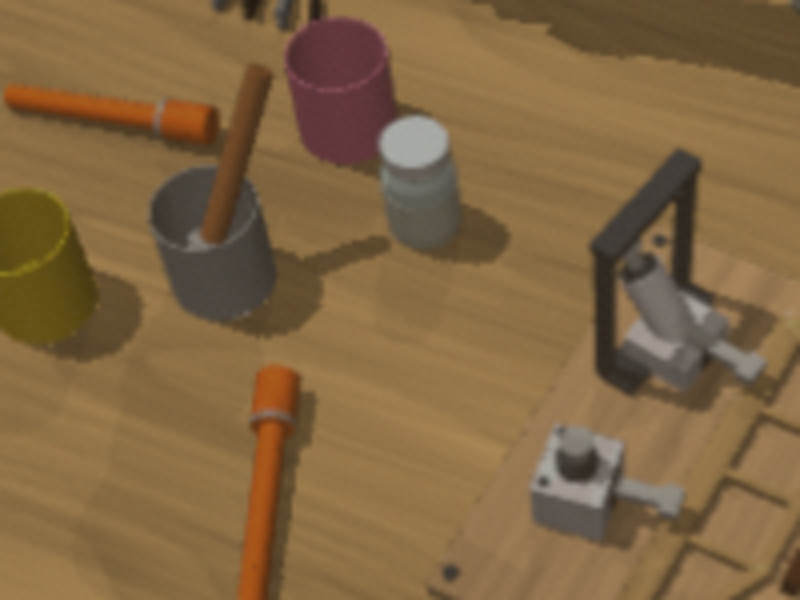

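View pics/c_top.png

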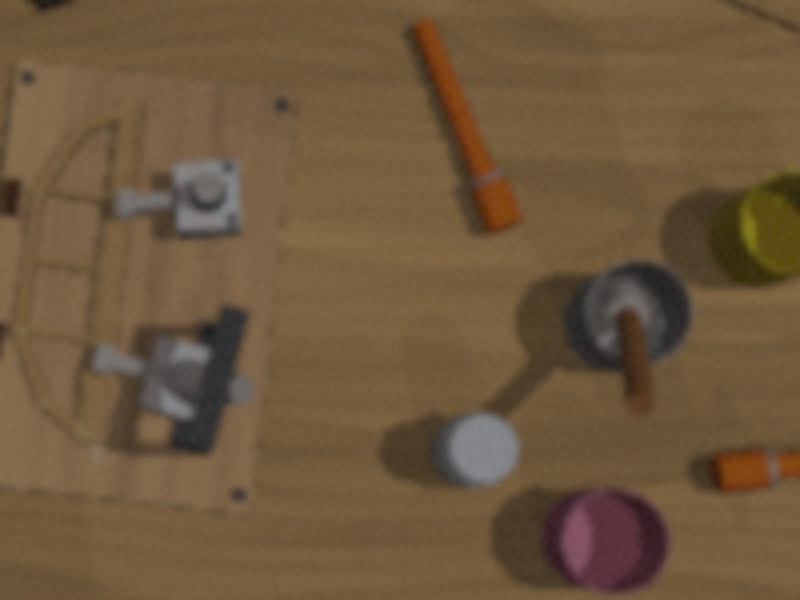

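Run:
```python
from h import *
S=frame("scene");T=frame("top")
s=lambda x,y:(S,(160+(x+.5)/4-.5,120+(y+.5)/4-.5)); t=lambda x,y:(T,(270+(x+.5)/4-.5,115+(y+.5)/4-.5))
for n,a,b in [("handle end",s(258,72),t(640,403)),("tin rim c",s(208,203),t(628,313)),("up pin top",s(577,440),t(208,187)),("nail1",s(450,572),t(281,104)),("nail3",s(660,240),t(238,494)),
 ("bar end near robot",s(680,158),t(197,445)),("bar end far",s(602,245),t(233,315)),("jar top",s(415,140),t(482,447)),("lean pin",s(640,265),t(240,387))]:
    p,e=tri([a,b]);print(n,np.round(p,4),e)
```

```text
handle end [ 0.4681 -0.3835  0.1662] [array([-0.1, -0. ]), array([-0.1,  0. ])]
tin rim c [ 0.5441 -0.3953  0.0938] [array([0.7, 0.1]), array([ 0.6, -0.3])]
up pin top [ 0.6366 -0.0605  0.0973] [array([-0.5, -0. ]), array([-0.4,  0.1])]
nail1 [ 0.724  -0.1208  0.0178] [array([-0.3, -0. ]), array([-0.2,  0.1])]
nail3 [ 0.3953 -0.09    0.018 ] [array([-0.3, -0. ]), array([-0.3,  0.1])]
bar end near robot [ 0.4315 -0.0605  0.1678] [array([1., 0.]), array([ 0.9, -0.3])]
bar end far [ 0.5276 -0.0834  0.1707] [array([0.3, 0. ]), array([ 0.3, -0.1])]
jar top [ 0.4353 -0.2776  0.1004] [array([-0.3, -0. ]), array([-0.3,  0.1])]
lean pin [ 0.4772 -0.083   0.0887] [array([-2.5, -0.2]), array([-2.2,  0.7])]
```

```bash
cat >> h.py <<'E'
def rot(zdir,xdir):
    z=np.array(zdir,float);z/=np.linalg.norm(z);x=np.array(xdir,float);x-=z*(x@z);x/=np.linalg.norm(x)
    return R.from_matrix(np.c_[x,np.cross(z,x),z]).as_rotvec()
E
python3 - <<'E'
from h import *
tin=np.array([.544,-.395,0]); end=np.array([.468,-.3835,.1665])
l=np.array([-.989,.15,0]);l/=np.linalg.norm(l)
a=l*np.sin(np.radians(34))+np.array([0,0,np.cos(np.radians(34))])
side=np.cross(a,[0,0,1]);
G=end-a*(.04+.019)
pa=np.array([-.233*0+0.0,0,0])
# clamp -x dir from bar: perpendicular to bar
b=np.array([.5276-.4315,-.0834+.0605,0]);b/=np.linalg.norm(b);mx=np.array([b[1],-b[0],0]);print("bar,mx",b,mx)
ap=mx*np.sin(np.radians(35))+np.array([0,0,np.cos(np.radians(35))])
lp=np.array([.474,-.09,.108]); up=np.array([.637,-.060,.096])
for sg in(1,-1):
  print("grasp",[np.round(q,2) if (q:=ik(G+a*d,rot(-a,sg*side))) is not None else None for d in (0,.12)])
  print("lift",ik(G+[0,0,.13],rot(-a,sg*side)))
for ang in range(0,360,30):
  x=np.cos(np.radians(ang))*b+np.sin(np.radians(ang))*np.cross(ap,b)
  x2=[np.cos(np.radians(ang)),np.sin(np.radians(ang)),0]
  f=lambda q: None if q is None else np.round(q,2)
  print(ang,"L",[f(ik(lp+ap*(.131+d),rot(-ap,x))) for d in(-.018,.08)],"U",[f(ik(up+np.array([0,0,.131+d]),rot([0,0,-1],x2))) for d in(-.018,.08)])
E
```

```text
bar,mx [ 0.97276275 -0.23180299  0.        ] [-0.23180299 -0.97276275  0.        ]
grasp [array([-0.98,  0.35, -0.69,  0.1 ,  0.42, -0.73]), array([-1.09,  0.12, -0.67,  0.4 ,  0.47, -0.85])]
lift [-0.97883019  0.17215004 -0.52632433  0.44444786  0.42465587 -0.73470395]
grasp [array([-0.98,  0.35, -0.69,  0.1 ,  0.42,  2.41]), array([-1.09,  0.12, -0.67,  0.4 ,  0.47,  2.29])]
lift [-0.97883019  0.17215004 -0.52632433  0.44444786  0.42465587  2.4068887 ]
0 L [array([-0.8 ,  0.44, -0.28,  1.21,  0.51,  0.92]), array([-0.88,  0.43, -0.08,  1.46,  0.47,  0.82])] U [array([-0.21,  0.51,  0.03,  1.09,  0.  ,  1.36]), array([-0.21,  0.47,  0.22,  1.32,  0.  ,  1.36])]
30 L [array([-0.8 ,  0.44, -0.28,  1.21,  0.51,  0.39]), array([-0.88,  0.43, -0.08,  1.46,  0.47,  0.3 ])] U [array([-0.21,  0.51,  0.03,  1.09, -0.  ,  0.84]), array([-0.21,  0.47,  0.22,  1.32, -0.  ,  0.84])]
60 L [array([-0.8 ,  0.44, -0.28,  1.21,  0.51, -0.13]), array([-0.88,  0.43, -0.08,  1.46,  0.47, -0.22])] U [array([-0.21,  0.51,  0.03,  1.09,  0.  ,  0.31]), array([-0.21,  0.47,  0.22,  1.32,  0.  ,  0.31])]
90 
[... 1221 characters left out ...]
2.83]), array([-0.21,  0.47,  0.22,  1.32,  0.  , -2.83])]
270 L [array([-0.8 ,  0.44, -0.28,  1.21,  0.51,  2.49]), array([-0.88,  0.43, -0.08,  1.46,  0.47,  2.4 ])] U [array([-0.21,  0.51,  0.03,  1.09,  0.  ,  2.93]), array([-0.21,  0.47,  0.22,  1.32,  0.  ,  2.93])]
300 L [array([-0.8 ,  0.44, -0.28,  1.21,  0.51,  1.96]), array([-0.88,  0.43, -0.08,  1.46,  0.47,  1.87])] U [array([-0.21,  0.51,  0.03,  1.09,  0.  ,  2.41]), array([-0.21,  0.47,  0.22,  1.32,  0.  ,  2.41])]
330 L [array([-0.8 ,  0.44, -0.28,  1.21,  0.51,  1.44]), array([-0.88,  0.43, -0.08,  1.46,  0.47,  1.35])] U [array([-0.21,  0.51,  0.03,  1.09,  0.  ,  1.89]), array([-0.21,  0.47,  0.22,  1.32,  0.  ,  1.89])]
```

```bash
cat >> h.py <<'E'
import pickle
def snap(name):
    f=frame("wrist"); f.pop("T_tool_cam"); pickle.dump(f,open(f"pics/{name}.pkl","wb")); cv2.imwrite(f"pics/{name}.png",f["img"][:,:,::-1]); return f
def load(name): return pickle.load(open(f"pics/{name}.pkl","rb"))
E
python3 - <<'E'
from h import *
b=np.array([.973,-.232,0]);mx=np.array([-.232,-.973,0]);up=np.array([.637,-.060,.096])
ap=mx*np.sin(np.radians(35))+np.array([0,0,np.cos(np.radians(35))])
lp=np.array([.474,-.09,.105])
movep(lp+ap*.17,rot(-ap,b)); snap("w1"); print(get_state()["clock"])
# shifted view: higher vertical, over both
movep(np.array([.52,-.12,.32]),rot([0,0,-1],[0,-1,0])); snap("w2"); print(get_state()["clock"],get_state()["q"])
E
```

```text
3.2417
4.9667 [-3.66076199e-01  2.53350805e-01 -6.70525439e-02  1.25125554e+00
  8.07975165e-05  2.77607171e+00]
```

View pics/w1.png

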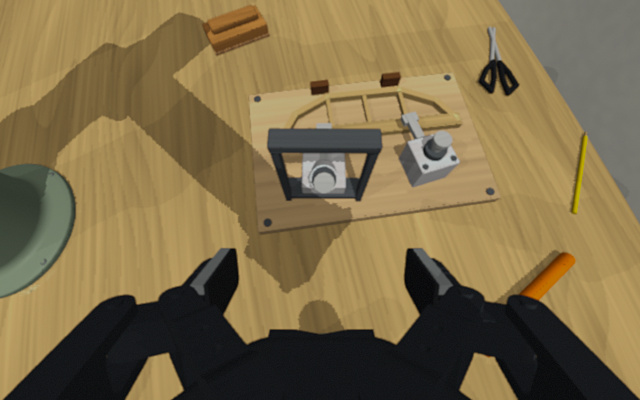

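View pics/w2.png

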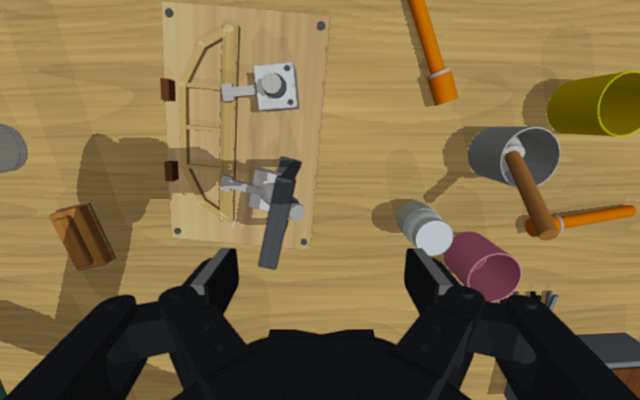

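Run:
```python
from h import *
def crop(n,x,y,w,h,k,o): 
    f=load(n)["img"][y:y+h,x:x+w,::-1]; cv2.imwrite(f"pics/{o}.png",cv2.resize(f,None,fx=k,fy=k,interpolation=cv2.INTER_CUBIC))
crop("w1",260,100,220,140,3.6363636,"x1"); crop("w2",210,40,130,110,5,"x2a"); crop("w2",210,145,130,130,4.5,"x2b"); crop("w2",450,110,160,140,4,"x2c")
```

```text
(no output)
```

View pics/x1.png

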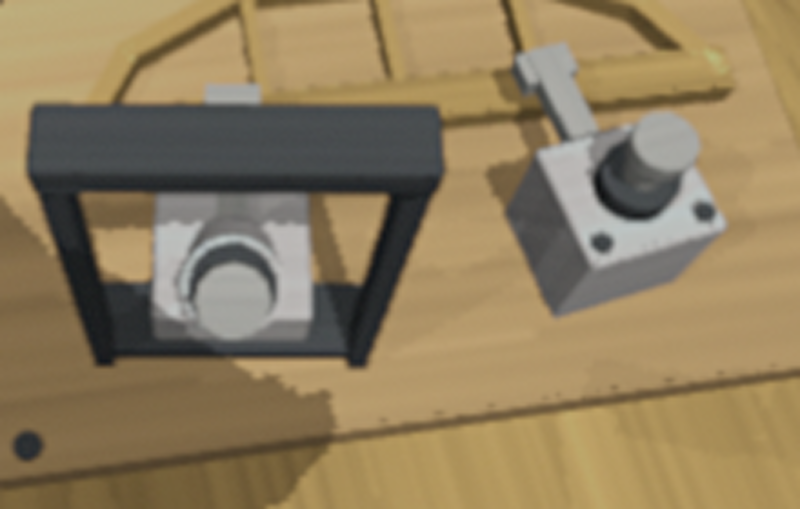

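View pics/x2a.png

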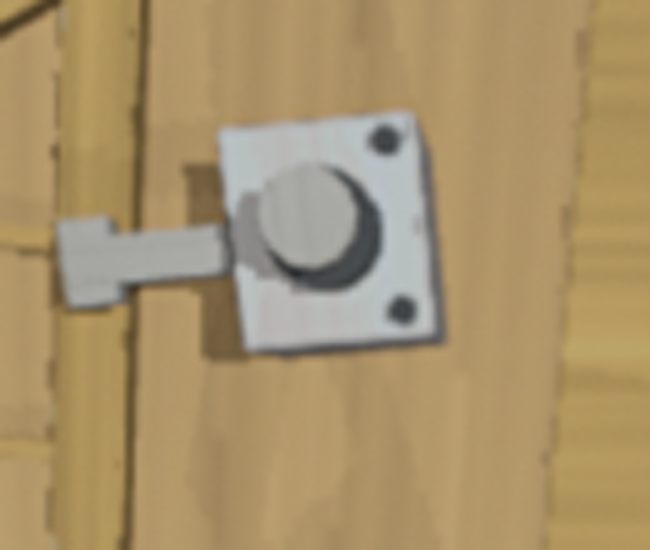

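View pics/x2b.png

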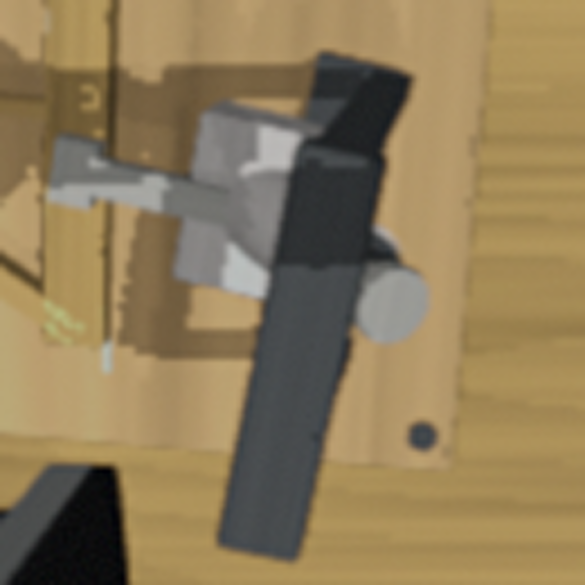

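View pics/x2c.png

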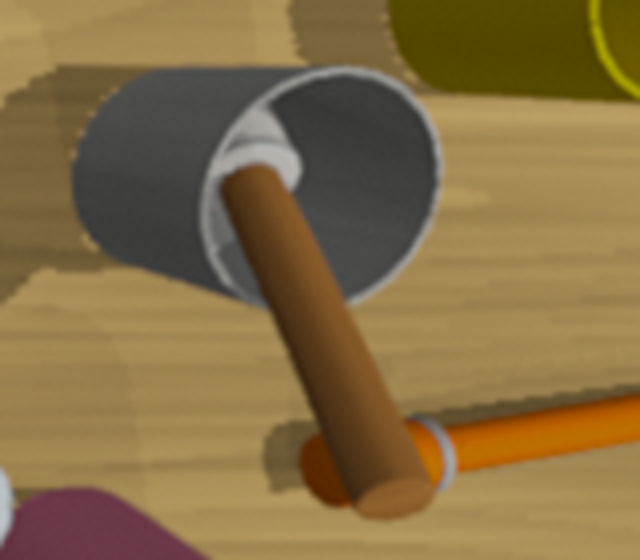

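```bash
cat > pts.py <<'E'
from h import *
w1=load("w1");w2=load("w2")
P=lambda f,x,y,k,ox,oy:(f,(ox+(x+.5)/k-.5,oy+(y+.5)/k-.5))
x1=lambda x,y:P(w1,x,y,800/220,260,100); x2a=lambda x,y:P(w2,x,y,5,210,40); x2b=lambda x,y:P(w2,x,y,4.5,210,145); x2c=lambda x,y:P(w2,x,y,4,450,110)
E
python3 - <<'E'
from pts import *
S=frame("scene");T=frame("top")
s=lambda x,y:(S,(160+(x+.5)/4-.5,120+(y+.5)/4-.5)); t=lambda x,y:(T,(270+(x+.5)/4-.5,115+(y+.5)/4-.5))
def show(n,o):
    p,e=tri(o);print(n,np.round(p,4),[list(x) for x in e])
show("lean top",[x1(233,301),x2b(393,300)])
show("lean top+",[x1(233,301),x2b(393,300),t(240,387)])
show("up top",[x1(666,146),x2a(308,217)]);show("up top+",[x1(666,146),x2a(308,217),s(577,440),t(208,187)])
show("handle end",[x2c(395,498),s(258,72),t(640,403)])
show("handle end w/s",[x2c(395,498),s(258,72)])
show("tin rim",[x2c(322,186),s(208,203),t(628,313)])
print("bar top", [np.round(onz(*x2b(*p),.174),4) for p in [(300,150),(383,158),(220,545),(298,558)]])
print("junction on z", [np.round(onz(*x2c(252,178),z),4) for z in (.04,.05,.06)])
# model check: predicted collars
E
```

```text
lean top [ 0.4787 -0.088   0.109 ] [[np.float64(0.3), np.float64(0.3)], [np.float64(-0.3), np.float64(0.2)]]
lean top+ [ 0.4785 -0.0888  0.11  ] [[np.float64(0.3), np.float64(0.5)], [np.float64(0.2), np.float64(0.6)], [np.float64(-0.3), np.float64(-0.2)]]
up top [ 0.6385 -0.0603  0.0972] [[np.float64(-0.4), np.float64(-0.3)], [np.float64(0.4), np.float64(-0.3)]]
up top+ [ 0.6374 -0.0605  0.0983] [[np.float64(-0.7), np.float64(-0.5)], [np.float64(0.5), np.float64(0.5)], [np.float64(-0.6), np.float64(-0.0)], [np.float64(-0.4), np.float64(-0.2)]]
handle end [ 0.4684 -0.3835  0.1662] [[np.float64(-0.2), np.float64(0.4)], [np.float64(-0.1), np.float64(0.0)], [np.float64(-0.1), np.float64(-0.1)]]
handle end w/s [ 0.4696 -0.382   0.1681] [[np.float64(0.0), np.float64(0.0)], [np.float64(0.0), np.float64(0.0)]]
tin rim [ 0.5469 -0.3947  0.0965] [[np.float64(-1.4), np.float64(3.0)], [np.float64(0.2), np.float64(0.3)], [np.float64(0.6), np.float64(-1.2)]]
bar top [array([ 0.5356, -0.0737,  0.174 ]), array([ 0.5337, -0.0928,  0.174 ]), array([ 0.4343, -0.0488,  0.174 ]), array([ 0.4307, -0.0685,  0.174 ])]
junction on z [array([ 0.5478, -0.4102,  0.04  ]), array([ 0.5488, -0.4033,  0.05  ]), array([ 0.5497, -0.3964,  0.06  ])]
```

Run:
```python
from pts import *
S=frame("scene");T=frame("top")
s=lambda x,y:(S,(160+(x+.5)/4-.5,120+(y+.5)/4-.5)); t=lambda x,y:(T,(270+(x+.5)/4-.5,115+(y+.5)/4-.5))
j,e=tri([x2c(252,178),s(210,236),t(627,322)]);print(j,e)
end=np.array([.4687,-.3832,.1668]); a=end-j; print(np.linalg.norm(a)); a/=np.linalg.norm(a); print(a,np.degrees(np.arccos(a[2])))
a=np.array([-.0795,.0195,.1202]);a/=np.linalg.norm(a)
side=np.cross(a,[0,0,1]); G=end-a*.059
st=get_state()
c=[]
for sg in(1,-1):
    q=ik(G+a*.13,rot(-a,sg*side)); c.append((abs(q-st["q"]).max(),sg)); print(sg,q)
sg=-1
movep(G+a*.13,rot(-a,sg*side)); snap("w3"); print(get_state()["clock"])
w3=load("w3")
for p in (end,end-a*.145): print(proj(w3,p))
```

```text
[ 0.54452295 -0.40494888  0.04811465] [array([-0.2,  2.7]), array([0.1, 0.5]), array([ 0.3, -1. ])]
0.14250735038377121
[-0.53206343  0.15261584  0.83283666] 33.60875581344576
1 [-1.07468015  0.07407071 -0.70984053  0.35780744  0.43007156 -0.73903686]
-1 [-1.07468015  0.07407071 -0.70984053  0.35780744  0.43007156  2.4025558 ]
6.325
[[321.31670002 215.2482716 ]]
[[321.26050925 180.4780638 ]]
```

View pics/w3.png

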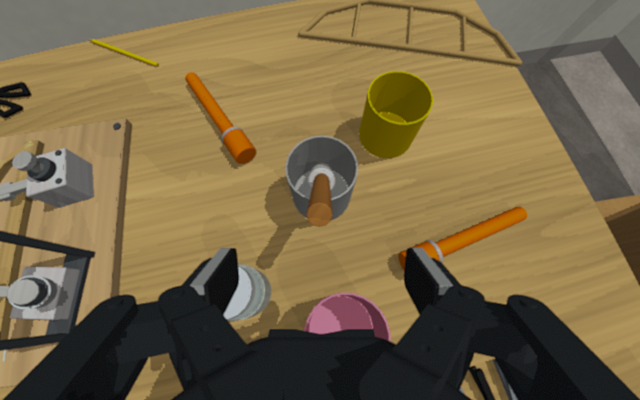

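w3 shows the mallet's handle end at (320,215) and the junction near (321,180), as the model predicts. It's the wood and white mallet in the grey tin, so I'm grasping.

Run:
```python
from h import *
end=np.array([.4687,-.3832,.1668]); a=np.array([-.0795,.0195,.1202]);a/=np.linalg.norm(a)
side=np.cross(a,[0,0,1]); G=end-a*.059
hit=move_l(G,velocity=.12,until_force=12); print(hit,get_state()["position"]-G)
snap("w4")
grab(100); s=get_state(); print(s["clock"],s["finger_gap"],s["contact_force"])
np.save("grasp.npy",np.r_[s["position"],s["eef_rot"]])
move_l(s["position"]+[0,0,.14],velocity=.12); s=get_state(); print(s["clock"],s["contact_force"],s["wrist_torque"],s["finger_gap"],s["position"])
snap("w5"); f=grab_frame("scene"); cv2.imwrite("pics/s5.png",cv2.resize(f["img"][60:240,120:360,::-1],None,fx=3.3,fy=3.3,interpolation=cv2.INTER_CUBIC))
```

```text
False [ 5.95501967e-05 -1.98482906e-04  5.93313460e-04]
8.2333 0.22249427587140946 [-1.83530463 -0.28700844  3.38637027]
9.55 [-0.08160746 -1.13066606 -2.37160992] [ 0.2965401   1.02068327 -0.05550878] 0.22547893411161793 [ 0.50044112 -0.3907601   0.257016  ]
```

View pics/w5.png

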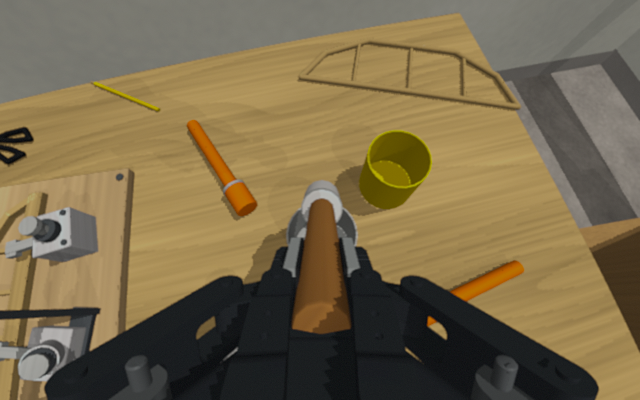

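View pics/s5.png

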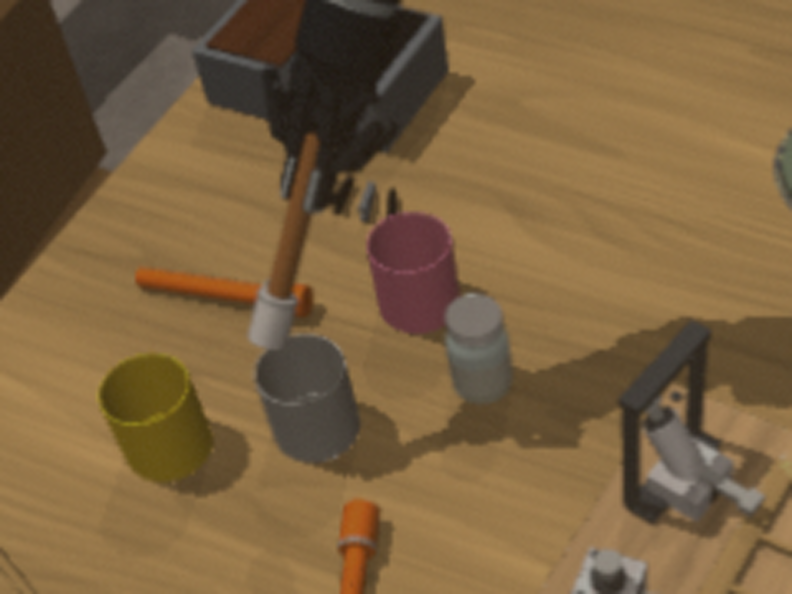

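Run:
```python
from h import *
f=load("w5"); T=pose()
for sl in (0,):
  for z in (-.059,0,.086,.131):
    for y in (-.0105 if z<.08 else -.017,0,.0105 if z<.08 else .017):
      print(z,y,np.round(proj(f,(T@[0,y,z,1])[:3])))
g=frame("scene")
for z in (-.059,.086,.131): print(proj(g,(T@[0,0,z,1])[:3]), (proj(g,(T@[0,0,z,1])[:3])-[120,60])*3.3)
x=f["img"][150:350,230:410,::-1]; cv2.imwrite("pics/x5.png",cv2.resize(x,None,fx=3,fy=3,interpolation=cv2.INTER_CUBIC))
```

```text
-0.059 -0.0105 [[322. 302.]]
-0.059 0 [[322. 327.]]
-0.059 0.0105 [[322. 351.]]
0 -0.0105 [[321. 236.]]
0 0 [[321. 254.]]
0 0.0105 [[321. 271.]]
0.086 -0.017 [[321. 189.]]
0.086 0 [[321. 209.]]
0.086 0.017 [[321. 228.]]
0.131 -0.017 [[321. 179.]]
0.131 0 [[321. 196.]]
0.131 0.017 [[321. 212.]]
[[215.82628012 101.77380655]] [[316.22672441 137.85356162]]
[[203.56135922 149.92748925]] [[275.75248541 296.76071452]]
[[200.03906586 164.00670842]] [[264.12891735 343.22213779]]
```

View pics/x5.png

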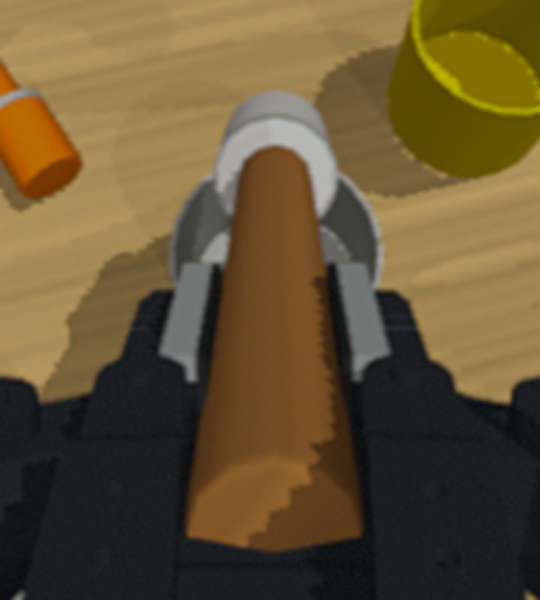

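```bash
cat > t.py <<'E'
from h import *
b=np.array([.973,-.232,0]);mx=np.array([-.232,-.973,0])
ap=mx*np.sin(np.radians(35))+np.array([0,0,np.cos(np.radians(35))]); ap/=np.linalg.norm(ap)
lp=np.array([.4786,-.0884,.1095]); up=np.array([.638,-.0604,.0975])
L=.131
E
python3 - <<'E'
from t import *
s=get_state(); q1=ik(lp+ap*(L+.12),rot(-ap,b)); print(q1)
movep(lp+ap*(L+.12),rot(-ap,b)); print(get_state()["clock"])
move_l(lp+ap*(L+.025),velocity=.12); s=get_state(); print(s["clock"],s["contact_force"],s["wrist_torque"])
f=snap("w6"); T=pose(); 
cv2.imwrite("pics/x6.png",cv2.resize(f["img"][120:320,220:430,::-1],None,fx=3,fy=3,interpolation=cv2.INTER_CUBIC))
for z in (-.059,.086,.131): print(z,[np.round((proj(f,(T@[0,y,z,1])[:3])[0]-[220,120])*3) for y in(-.017,.017)])
for n in("scene","top"):
    g=frame(n); c=proj(g,lp)[0].astype(int); cv2.imwrite(f"pics/y6{n}.png",cv2.resize(g["img"][c[1]-40:c[1]+40,c[0]-50:c[0]+50,::-1],None,fx=6,fy=6,interpolation=cv2.INTER_CUBIC))
E
```

```text
[-0.9068124   0.43717188  0.02240308  1.56755182  0.46529383  0.79922664]
11.2167
12.1583 [-0.42393832  0.65926255 -2.74536773] [-0.96131725  0.18814096 -0.02227244]
-0.059 [array([298., 493.]), array([298., 734.])]
0.086 [array([301., 207.]), array([301., 323.])]
0.131 [array([302., 177.]), array([302., 276.])]
```

View pics/x6.png

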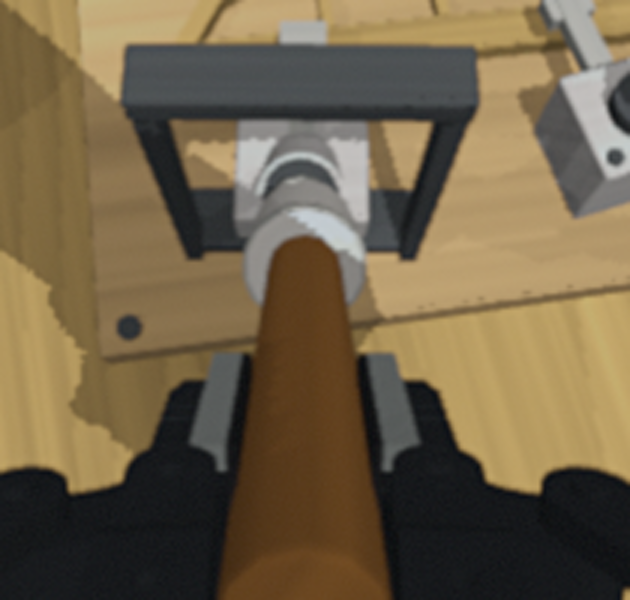

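View pics/y6scene.png

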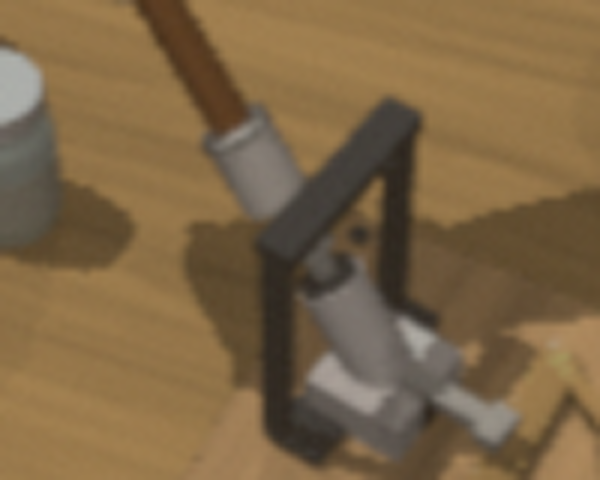

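View pics/y6top.png

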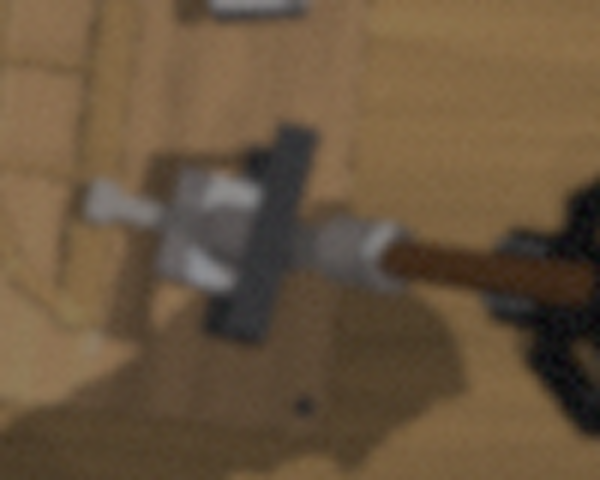

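The mallet is coaxial with the leaning pin in all three views: head at about (300,250) in the wrist crop, with the collar straight ahead. I'm pressing along the pin's line.

Run:
```python
from t import *
hit=move_l(lp+ap*(L-.027),velocity=.06,until_force=35); s=get_state()
print(hit,s["clock"],"depth mm",1e3*((lp+ap*L)-s["position"])@ap,s["contact_force"],s["contact_force"]@ap)
snap("w7")
for n in("scene","top"):
    g=frame(n); c=proj(g,lp)[0].astype(int); cv2.imwrite(f"pics/y7{n}.png",cv2.resize(g["img"][c[1]-40:c[1]+40,c[0]-50:c[0]+50,::-1],None,fx=6,fy=6,interpolation=cv2.INTER_CUBIC))
```

```text
True 12.9667 depth mm 13.515412076769639 [-0.49734683 -5.48489779  5.27552423] 7.448026696466261
```

View pics/y7scene.png

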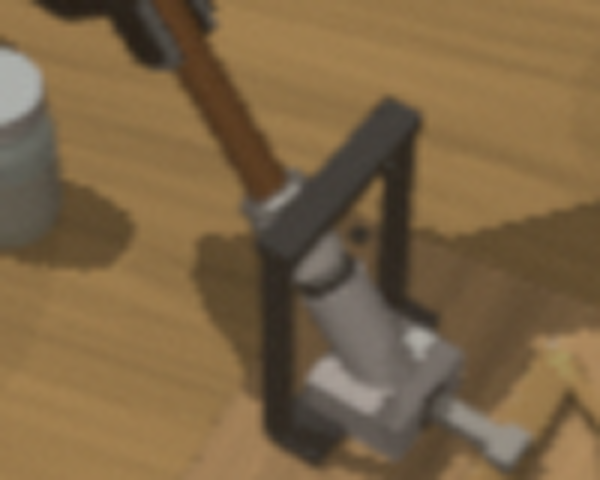

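View pics/w7.png

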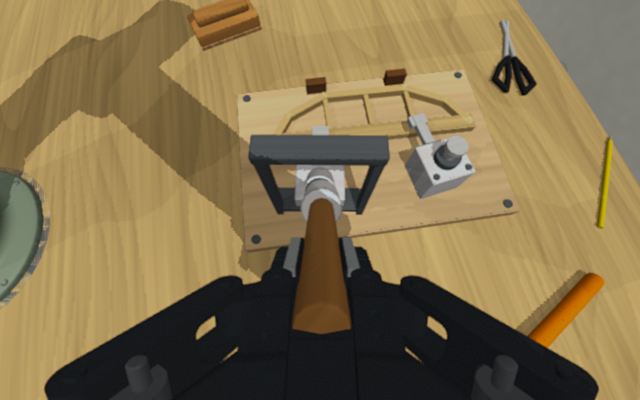

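Run:
```python
from t import *
for k in range(3):
    hit=move_l(lp+ap*(L-.030),velocity=.02,until_force=45); s=get_state()
    print(hit,s["clock"],"depth mm",1e3*((lp+ap*L)-s["position"])@ap,s["contact_force"]@ap)
    if s["contact_force"]@ap>30: break
snap("w8")
for n in("scene","top"):
    g=frame(n); c=proj(g,lp)[0].astype(int); cv2.imwrite(f"pics/y8{n}.png",cv2.resize(g["img"][c[1]-40:c[1]+40,c[0]-50:c[0]+50,::-1],None,fx=6,fy=6,interpolation=cv2.INTER_CUBIC))
```

```text
True 13.5333 depth mm 13.570945147729192 6.704944431350456
True 13.9583 depth mm 13.547703441191699 8.290470170567634
True 14.3917 depth mm 13.492788176934743 10.968059491033216
```

View pics/y8scene.png

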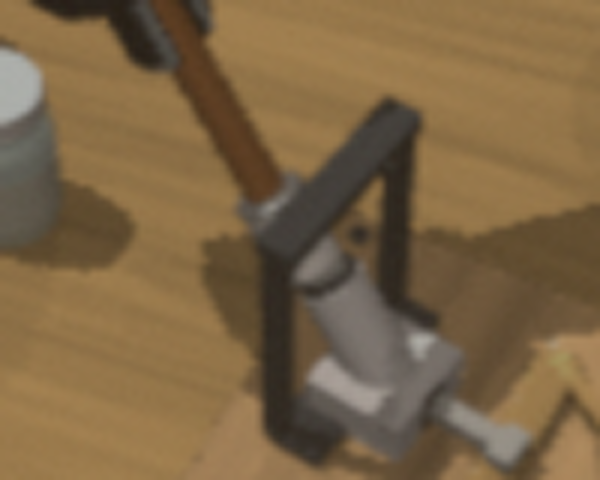

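View pics/w8.png

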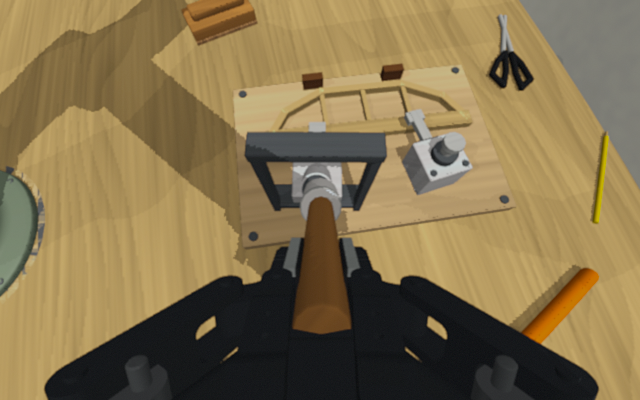

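Run:
```python
from t import *
s=get_state(); T=pose(s); print("axis err deg",np.degrees(np.arccos(-T[:3,2]@ap)), "lateral mm",1e3*((s["position"]-lp)-ap*((s["position"]-lp)@ap)), s["finger_gap"], s["contact_force"],s["wrist_torque"])
for n in("w7","w8"):
    f=load(n);C=f["C"]; print(C[:3,3])
    cv2.imwrite(f"pics/z{n}.png",cv2.resize(f["img"][120:240,230:400,::-1],None,fx=4.6,fy=4.6,interpolation=cv2.INTER_CUBIC))
for z in (-.059,.086,.131): print(z,[np.round((proj(f,(T@[0,y,z,1])[:3])[0])) for y in(-.017,-.0105,0,.017)])
# expected pin head/collar circles for travel
for d in (0,26): 
    ctr=lp-ap*d*1e-3; print("axis pt",d,(proj(f,ctr)[0]-[230,120])*4.6)
```

```text
axis err deg 1.381492791002678 lateral mm [ 1.93287858 -1.88944047 -0.9732869 ] 0.22381547374231572 [-3.5778998  -3.33827371  9.32140326] [0.582162   0.84953658 0.68217217]
[ 0.45816401 -0.17935433  0.36084399]
[ 0.45877383 -0.17744964  0.36077133]
-0.059 [array([319., 284.]), array([319., 301.]), array([319., 326.]), array([319., 364.])]
0.086 [array([320., 189.]), array([320., 196.]), array([320., 208.]), array([320., 227.])]
0.131 [array([320., 179.]), array([320., 185.]), array([320., 196.]), array([320., 212.])]
axis pt 0 [397.31417084 344.55973801]
axis pt 26 [397.7281503  314.69398354]
```

View pics/zw8.png

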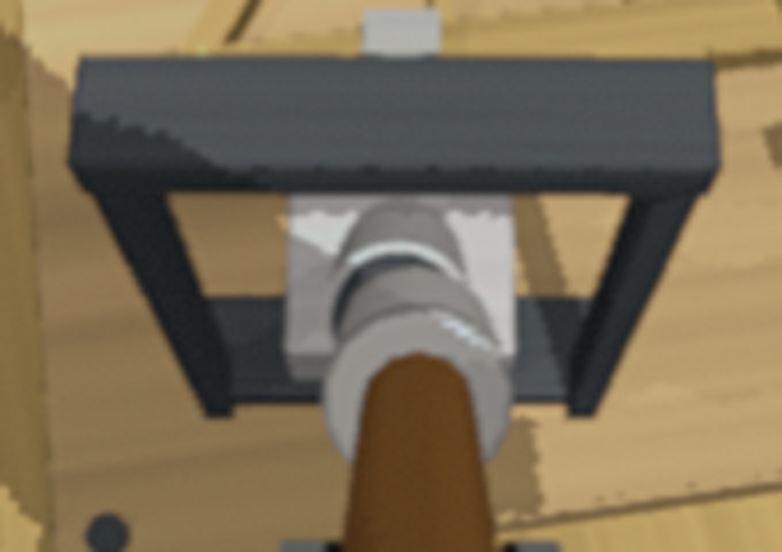

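View pics/y8top.png

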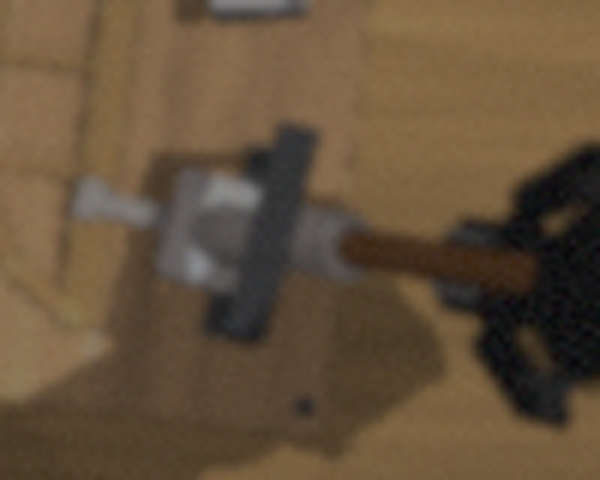

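Run:
```python
from t import *
S=frame("scene");T=frame("top")
def org(g): c=proj(g,lp)[0].astype(int); return np.array([c[0]-50,c[1]-40])
oS,oT=org(S),org(T)
toe,e=tri([(S,oS+np.array([500,418])/6),(T,oT+np.array([97,200])/6)]);print(toe,e)
for g in(S,T):
    print("px(6x) per 18mm",6*(proj(g,toe-ap*.018)-proj(g,toe)))
# compare images numerically: toe patch by template matching between y6 and current
for n,g,r in(("scene",S,(455,385,545,475)),("top",T,(60,165,150,240))):
    A=cv2.imread(f"pics/y6{n}.png",0)
    for k in("7","8"):
        B=cv2.imread(f"pics/y{k}{n}.png",0)
        t=A[r[1]:r[3],r[0]:r[2]]; x0,y0=max(r[0]-40,0),max(r[1]-40,0)
        m=cv2.matchTemplate(B[y0:r[3]+45,x0:r[2]+40],t,cv2.TM_CCOEFF_NORMED); _,v,_,l=cv2.minMaxLoc(m); print(n,k,v,l[0]+x0-r[0],l[1]+y0-r[1])
im=np.hstack([cv2.imread("pics/y6scene.png")[300:480,350:600],cv2.imread("pics/y8scene.png")[300:480,350:600]]); cv2.imwrite("pics/cmp.png",cv2.resize(im,None,fx=1.6,fy=1.6))
```

```text
[0.50226098 0.02347903 0.05079996] [array([-0.6, -0. ]), array([-0.5,  0.1])]
px(6x) per 18mm [[15.72024606 26.9020138 ]]
px(6x) per 18mm [[-16.367955   -2.4567129]]
scene 7 0.6353752017021179 -2 5
scene 8 0.6359082460403442 -2 5
top 7 0.8648735880851746 -7 0
top 8 0.8585198521614075 -7 0
```

View pics/cmp.png

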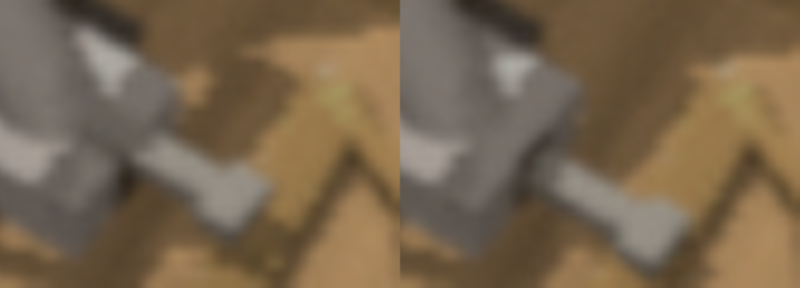

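Run:
```python
from t import *
move_l(lp+ap*(L+.06),velocity=.15,rot=rot(-ap,b)); print(get_state()["clock"])
x=np.cos(1.3)*b+np.sin(1.3)*np.cross(ap,b)
movep(lp+ap*(L+.06),rot(-ap,x)); s=get_state(); print(s["clock"],s["contact_force"],s["wrist_torque"])
f=snap("w9"); c=proj(f,lp)[0]; print(c,proj(f,lp-ap*.018),proj(f,lp-ap*.026))
cv2.imwrite("pics/x9.png",cv2.resize(f["img"][90:290,200:440,::-1],None,fx=3.3,fy=3.3,interpolation=cv2.INTER_CUBIC))
```

```text
15.2833
16.4667 [ 0.41681397 -0.02479253 -2.97634589] [-0.92370717  0.24232964  0.00242447]
[320.84434761 183.55157196] [[320.84327667 180.71392512]] [[320.8428339  179.53976223]]
```

View pics/x9.png

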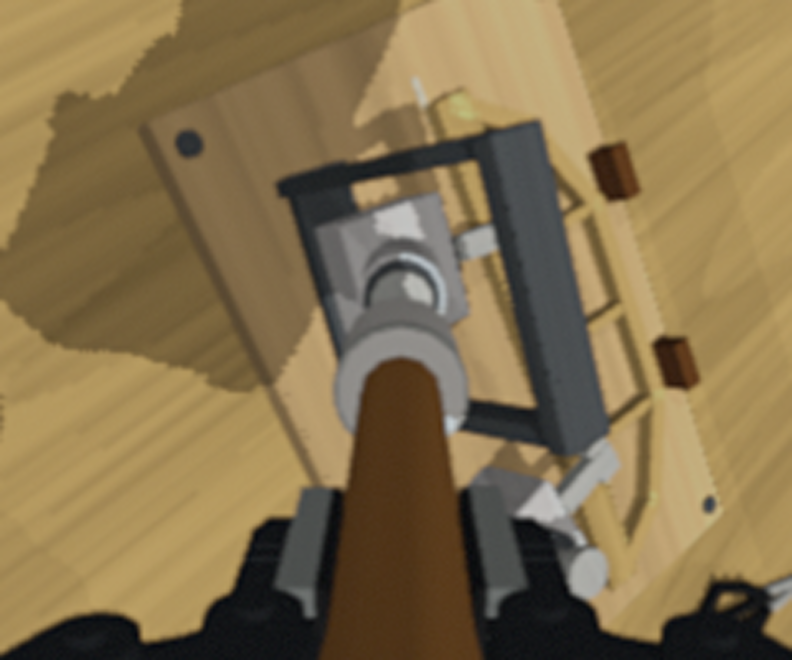

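Run:
```python
from t import *
move_l(lp+ap*(L+.13),velocity=.2)
movep(np.array([.53,-.16,.35]),rot([0,0,-1],[0,-1,0])); s=get_state(); print(s["clock"])
f=snap("w10")
for d in (0,13.5,18): print(d,(proj(f,lp-ap*d*1e-3)[0]-[180,80])*[4,4])
cv2.imwrite("pics/x10.png",cv2.resize(f["img"][80:230,180:340,::-1],None,fx=4,fy=4,interpolation=cv2.INTER_CUBIC))
g=frame("scene"); cv2.imwrite("pics/s10.png",cv2.resize(g["img"][150:250,270:390,::-1],None,fx=6,fy=6,interpolation=cv2.INTER_CUBIC))
for d in (0,13.5,18): print(d,(proj(g,lp-ap*d*1e-3)[0]-[270,150])*6)
```

```text
19.7333
0 [364.70406958 528.79621913]
13.5 [349.1468601  515.03938191]
18 [344.13314434 510.60471769]
0 [271.70192763 186.70161143]
13.5 [284.6578591  208.03399431]
18 [288.94720383 215.09685399]
```

View pics/x10.png

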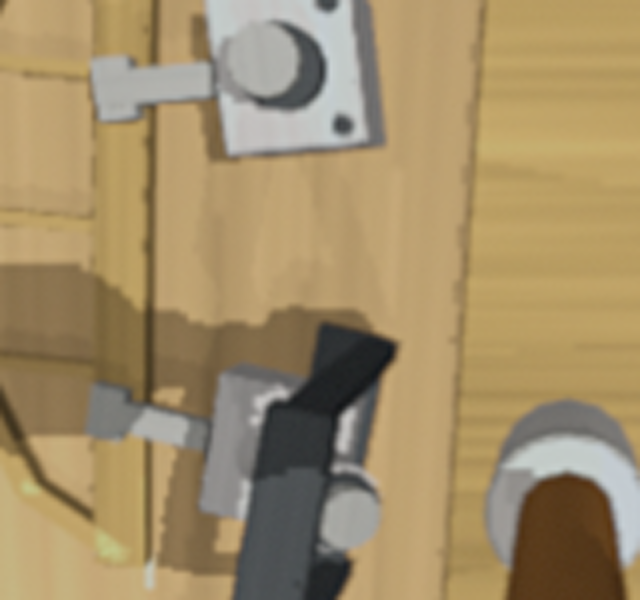

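View pics/s10.png

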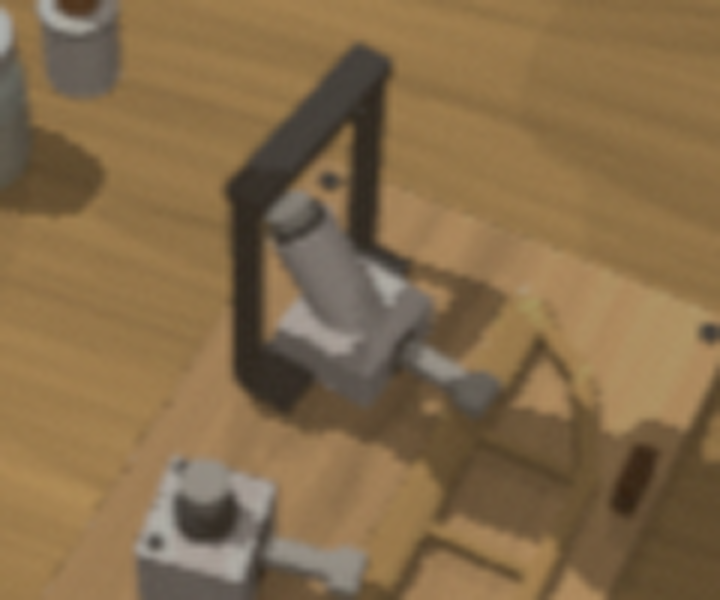

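Run:
```python
from t import *
f=load("w10"); g=load("w2")
for n,h,c in(("10",f,(267,208)),("2",g,(297,211))):
    im=h["img"][c[1]-14:c[1]+14,c[0]-14:c[0]+14,::-1]; cv2.imwrite(f"pics/q{n}.png",cv2.resize(im,None,fx=20,fy=20,interpolation=cv2.INTER_CUBIC)); print(n,"crop org",c[0]-14,c[1]-14)
im=np.hstack([cv2.imread("pics/q2.png"),cv2.imread("pics/q10.png")])[:, :]
cv2.imwrite("pics/q.png",cv2.resize(im,(800,400)))
bb=np.cross(ap,b)
def circ(h,d,r): return proj(h,np.array([lp-ap*d+r*(np.cos(t)*b+np.sin(t)*bb) for t in np.linspace(0,2*np.pi,60)]))
for n,h,c,ds in(("2",g,(297,211),[(0,.012),(.026,.017)]),("10",f,(267,208),[(.018,.012),(.026,.017),(.0135,.012)])):
    im=cv2.imread(f"pics/q{n}.png")
    for (d,r),col in zip(ds,[(0,0,255),(0,255,0),(255,0,0)]):
        p=(circ(h,d,r)-[c[0]-14,c[1]-14]+.5)*20; cv2.polylines(im,[p.astype(int)],True,col,1)
    cv2.imwrite(f"pics/o{n}.png",im)
im=np.hstack([cv2.imread("pics/o2.png"),cv2.imread("pics/o10.png")]); cv2.imwrite("pics/o.png",cv2.resize(im,(800,400)))
```

```text
10 crop org 253 194
2 crop org 283 197
```

View pics/o.png

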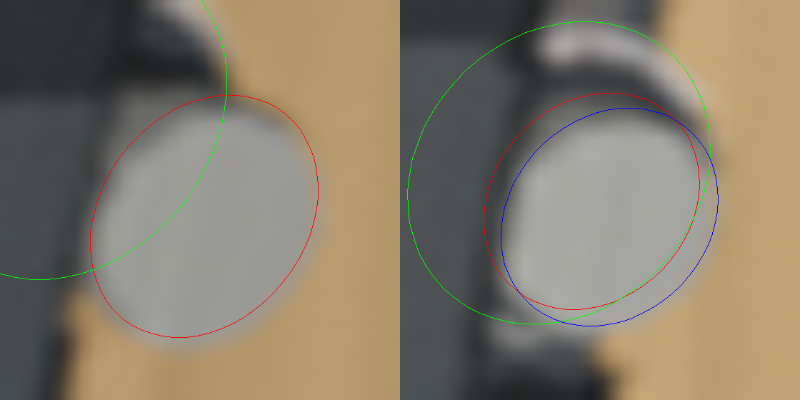

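View pics/q.png

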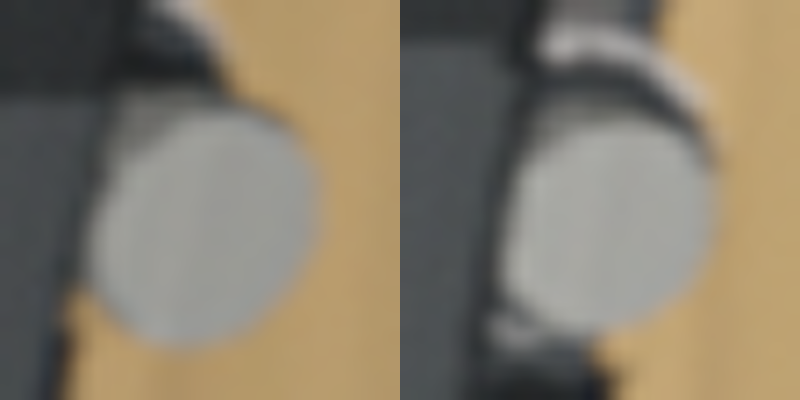

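The pin travelled 13.5 mm in the image and by the arm, then stopped rigidly: three pushes at 45 N moved it no further against a 10 N resistance. So it started about 4.5 mm in and is now home. The upright pin's measured height (0.0975, against 0.104 fully out) fits the same pattern. Next is the upright pin.

Run:
```python
from t import *
r=rot([0,0,-1],[0,-1,0]); z=np.array([0,0,1.])
movep(up+z*(L+.05),r); move_l(up+z*(L+.012),velocity=.15); s=get_state(); print(s["clock"],s["position"]-up)
snap("w11")
for v in (.04,.02):
    hit=move_l(up+z*(L-.027),velocity=v,until_force=40); s=get_state()
    print(hit,s["clock"],"depth",1e3*(up[2]+L-s["position"][2]),s["contact_force"],1e3*(s["position"]-up)[:2])
snap("w12")
move_l(up+z*(L+.08),velocity=.2); s=get_state(); print(s["clock"],s["contact_force"])
g=frame("scene"); cv2.imwrite("pics/s12.png",cv2.resize(g["img"][150:270,270:390,::-1],None,fx=5,fy=5,interpolation=cv2.INTER_CUBIC)); snap("w13")
```

```text
20.925 [-0.00048732 -0.00094166  0.14370973]
True 21.725 depth 14.505459444784957 [-1.81281357  0.16866434  5.32964827] [ 1.90307113 -0.19280469]
True 22.15 depth 14.487631341887408 [-1.62861682  0.2082936   7.890904  ] [ 3.00718016 -0.19447165]
22.825 [-0.05825651  0.34290064 -4.16142332]
```

View pics/w12.png

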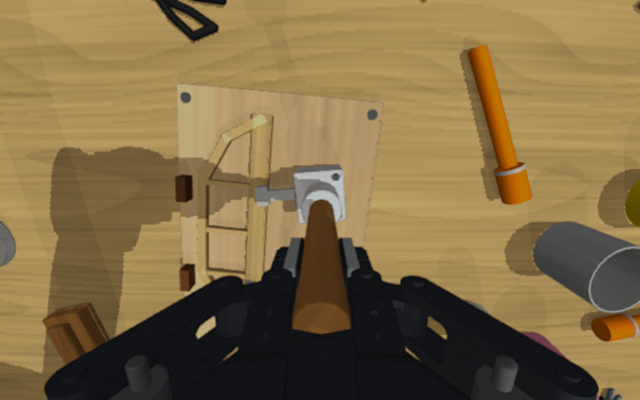

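View pics/s12.png

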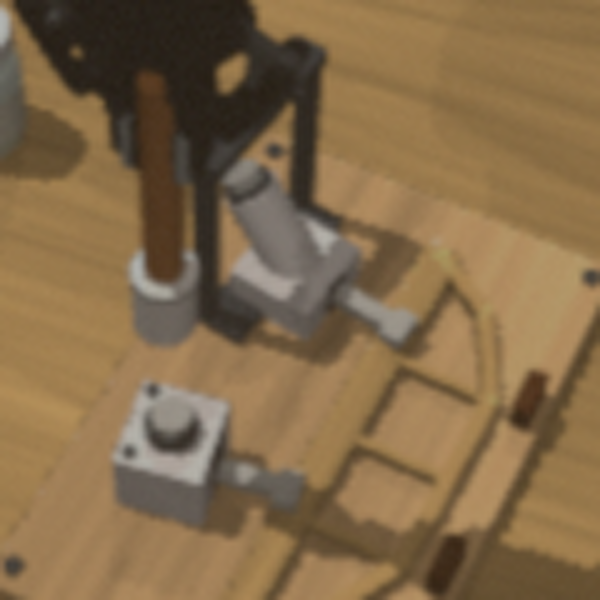

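View pics/w13.png

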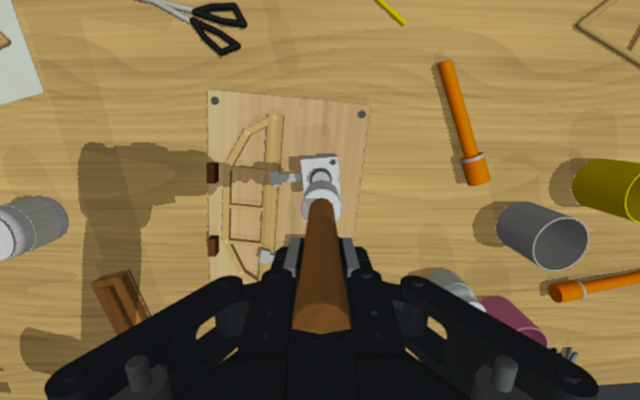

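Run:
```python
from t import *
f=load("w13"); cv2.imwrite("pics/x13.png",cv2.resize(f["img"][145:205,280:360,::-1],None,fx=10,fy=10,interpolation=cv2.INTER_CUBIC))
g=frame("scene"); c=g["img"][170:250,285:335,::-1]; cv2.imwrite("pics/x13s.png",cv2.resize(c,None,fx=7,fy=7,interpolation=cv2.INTER_CUBIC))
w=load("w5"); a=w["img"][290:345,270:370,::-1]; b2=f["img"][290:345,270:370,::-1]; cv2.imwrite("pics/hend.png",cv2.resize(np.vstack([a,b2]),None,fx=5,fy=5,interpolation=cv2.INTER_CUBIC))
for z in (.098,.092,.086,.083): print(z,(proj(f,[*up[:2],z])[0]-[280,145]+.5)*10,(proj(g,[*up[:2],z])[0]-[285,170]+.5)*7)
```

```text
0.098 [416.06232576 379.57202477] [130.9557394  422.58591668]
0.092 [416.02671527 370.85935499] [131.23107438 430.71490969]
0.086 [415.99222726 362.42162259] [131.5042565  438.77552383]
0.083 [415.97538776 358.30182816] [131.64004773 442.78044749]
```

View pics/x13s.png

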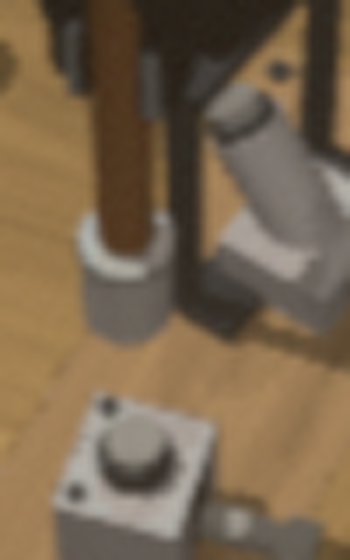

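View pics/x13.png

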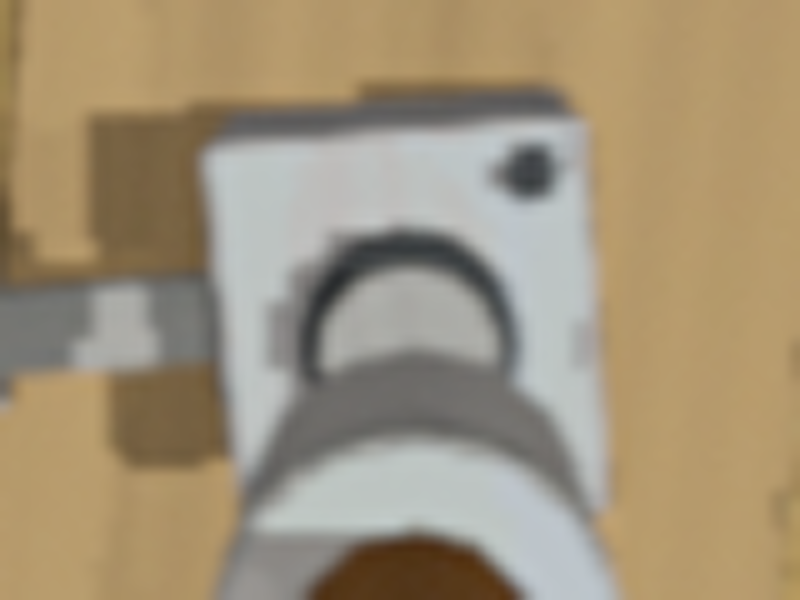

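View pics/hend.png

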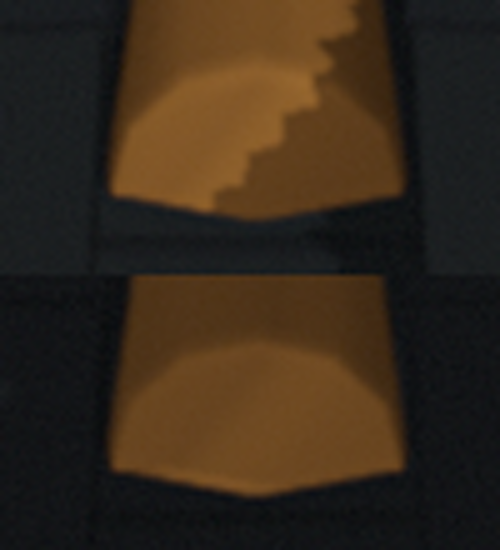

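Run:
```python
from t import *
g=np.load("grasp.npy"); p,r=g[:3],g[3:]
s=get_state(); move_l(s["position"]+[0,0,.08],velocity=.25)
movep(p+[0,0,.2],r); print(get_state()["clock"])
move_l(p+[0,0,.125],velocity=.15); s=get_state(); print(s["clock"],s["position"]-p)
f=snap("w14"); T=pose(s)
gs=frame("scene"); cv2.imwrite("pics/s14.png",cv2.resize(gs["img"][100:220,150:300,::-1],None,fx=5,fy=5,interpolation=cv2.INTER_CUBIC))
```

```text
24.8083
25.4583 [ 1.01611950e-03 -1.25244688e-04  1.25885042e-01]
```

View pics/s14.png

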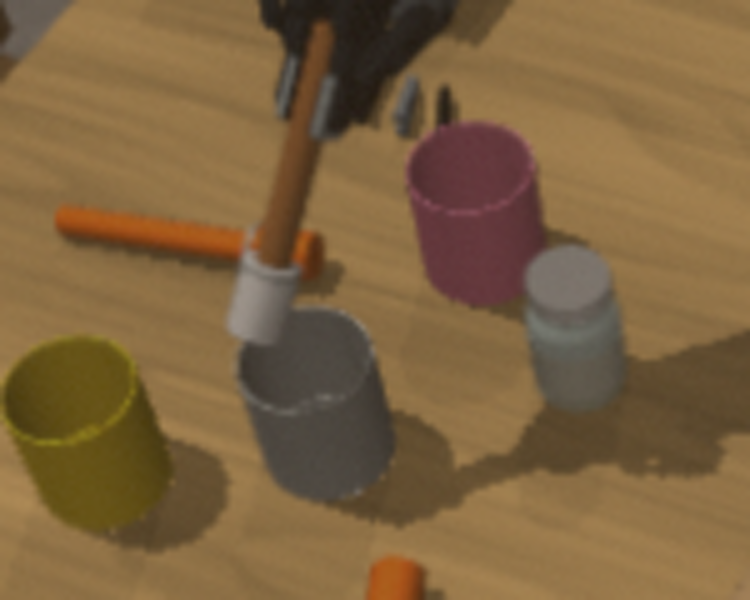

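View pics/w14.png

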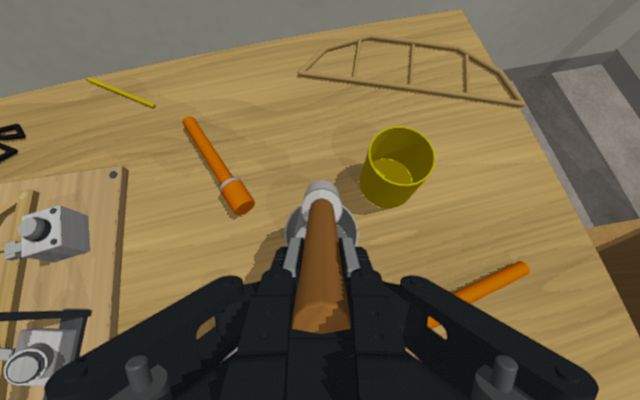

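Run:
```python
from t import *
g=np.load("grasp.npy"); p,r=g[:3],g[3:]
o=np.array([-.0030,.0007,0])
move_l(p+o+[0,0,.125],velocity=.05)
hit=move_l(p+o+[0,0,.005],velocity=.1,until_force=15); s=get_state(); print(hit,s["clock"],s["position"]-p,s["contact_force"])
snap("w15"); gs=frame("scene"); cv2.imwrite("pics/s15.png",cv2.resize(gs["img"][100:220,150:300,::-1],None,fx=5,fy=5,interpolation=cv2.INTER_CUBIC))
```

```text
False 27.1583 [-0.00285002  0.00033833  0.00555234] [-0.0363265  -0.21409926 -2.83274799]
```

View pics/s15.png

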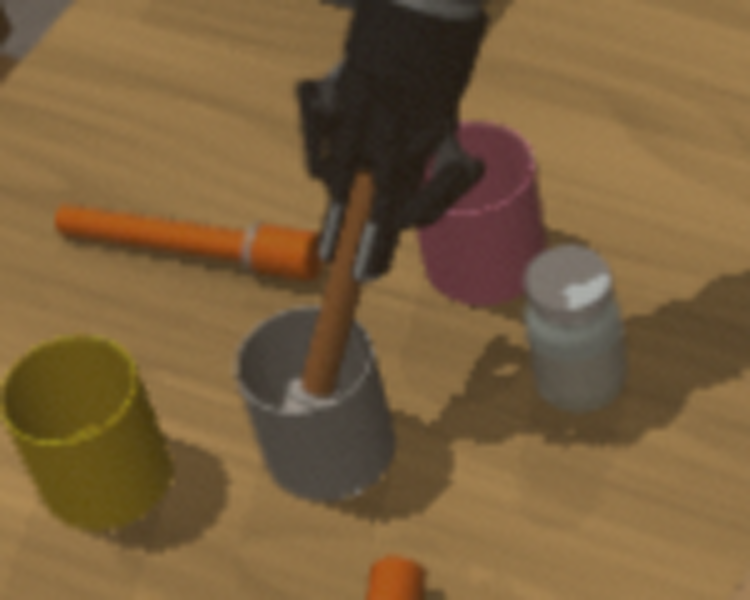

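The head is in the tin and the handle is leaning as it did at the start. I'm releasing and backing out along the handle.

Run:
```python
from t import *
let_go(); sleep(.5); T=pose()
print(get_state()["contact_force"])
move_l(T[:3,3]-T[:3,2]*.13,velocity=.12); sleep(.3); s=get_state(); print(s["clock"],s["contact_force"],s["finger_gap"])
snap("w16"); gs=frame("scene"); cv2.imwrite("pics/s16.png",cv2.resize(gs["img"][100:270,150:390,::-1],None,fx=3.3,fy=3.3,interpolation=cv2.INTER_CUBIC))
```

```text
[ 0.87673161 -0.27861838  0.15506343]
29.95 [0.09163137 0.71820003 0.11047821] 1.002480177396249
```

View pics/s16.png

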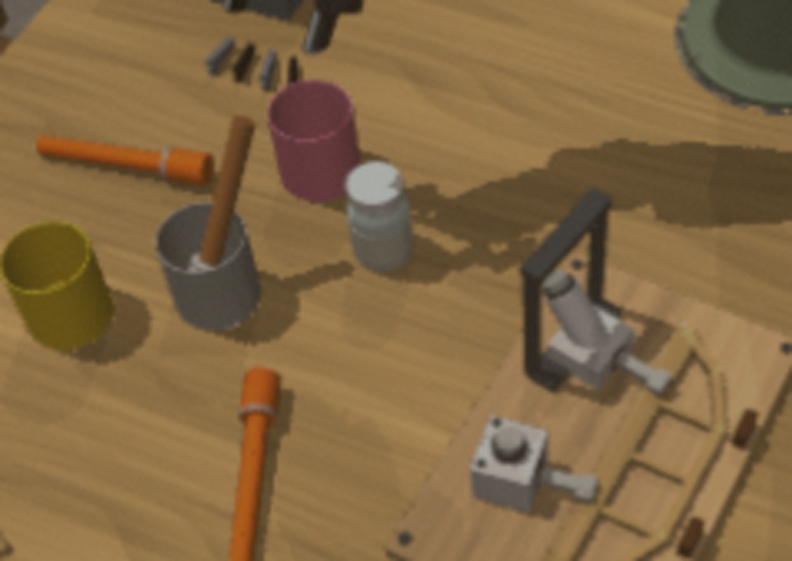

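View pics/w16.png

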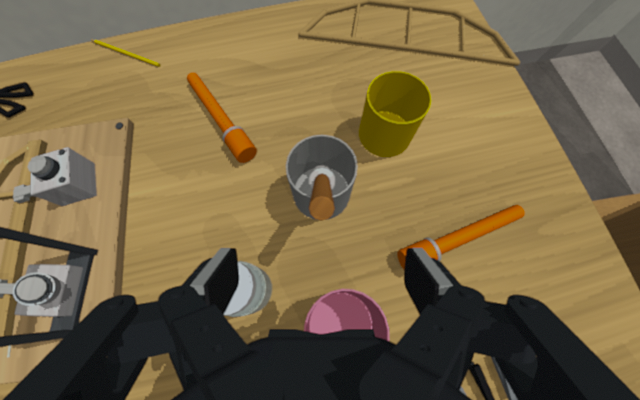

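Run:
```python
from cell import *
sign_off(); print(get_state()["clock"])
```

```text
the job is handed in; nothing more can be done
the job is handed in; nothing more can be done
```

I handed the job in at about 30 s of the 64 s allowed, and as far as my checks show, every step was done. I gripped the mallet along its own axis, lifted it out of the tin, and pressed the leaning pin in along its line. I then pressed the upright pin in vertically, put the mallet back head down, let go and backed away.

**Pins:** Both stopped rigidly. The leaning pin did not move further on three repeat pushes at a 45 N limit, nor the upright pin on one repeat push at 40 N. In the pictures both heads sit on their collars.

**Mallet and surroundings:** The last pictures show the mallet resting in the tin at its original lean, released and clear of the fingers. I saw no shift of the rib or the jar. The can and sanding block were not checked closely at the end.

**What did not agree:**
- **Travel:** I measured only about 13.5 mm (leaning) and 14.5 mm (upright), not 18 mm. I took this to mean both pins started partly driven in. I could not read the joint values directly, so "home" rests on the rigid stops and the pictures.
- **Upright height:** The upright pin's final height came out about 3 mm lower than its stated dimensions imply.
- **Drift:** The tool slid about 3 mm sideways while pressing each pin. On the leaning pin, the one I checked for angle, it was about 1.4 degrees off the pin's line.

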